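# Put the kitchen ledge back in order after wiping it

## Robot

A 6-joint arm with a two-finger parallel gripper is mounted at the origin on the work surface. World frame = base frame: x ahead of the robot, y to its left, z up, the work surface at z = 0. Lengths are in mm, angles in rad, forces in N, time in s.
With the tool pointing down it reaches from about 400 to 925 mm from the base axis. Payload 12.5 kg.
Tool frame: the origin (TCP) lies between the finger pads; the fingertips stand 19 mm ahead of it and the grasp point (between the pads) is the TCP (env.nose_length is the distance from the TCP to the fingertips, in mm); z points along the fingers, y is the line along which they close (so a half turn about z gives the same grasp; the last joint's range is limited). The gripper opens to 95 mm and grips with 3 to 60 N. Pads are 20 mm wide; open, the fingers measure 119 mm over their backs; the gripper's body (75 mm by 180 mm) begins 59 mm behind the grasp point.
Start: joints at [1.021, 0.491, 1.559, -0, 1.092, -0.106], TCP at [268.345, 564.478, 233.661] pointing down, gripper open.
Joint ranges: [-3.1, 3.1], [-0.84, 2.19], [0.05, 2.79], [-1.13, 4.28], [0.06, 2.93], [-2.69, 2.69]. Speed limits (rad/s): [2.22, 2.22, 2.79, 3.14, 3.14, 3.14].

## Interface

Orientations are given as [roll, pitch, yaw] about the fixed x, y, z axes, in that order (R = Rz(yaw) Ry(pitch) Rx(roll)).
In Python, from cell import env gives the robot as it stands. The module is installed in compiled form; this text tells all that it offers.
- The arm moves only by the tool drive_tool, never from a script. Its argument "rows" is a list that holds one entry, the list of rows, each a list of 7 numbers: the shift along the tool's x, y, z scaled (see below), then the turn, a rotation vector about the tool's x, y, z scaled (see below), then the opening, from 0 (shut) to 1 (fully open). In form: [[[tx, ty, tz, ax, ay, az, jaw], ...]]. A call has 1 to 5 rows; each row shifts and turns the commanded pose from where the row before left it, along the tool's axes as they then stand; what a row does not reach is not made up. The controller multiplies each number of a shift by 250 mm and each number of a turn by 180 degrees. A row lasts 1/8 s, in which the tool goes at most 62.5 mm and 10.7 degrees, less where a joint would pass 70% of its speed; a pose out of reach is approached as far as the arm can. A call with a number of a shift or a turn outside -1 to 1 is refused whole. A call with a gripper value outside its range is refused whole. The fingers move at their own pace and stop on an object; the grip force is fixed at half the most. Time passes only in rows, so rows that do not move let the fingers close. It gives the time, the measured TCP pose, the force, the opening and the grip force at its end, in the units of the state.
- env.state(): the state, without advancing time (a new reading comes with each control period).
- env.read_camera(name): name is "side" or "top" or "wrist"; returns a dict with "color" (400x640x3 uint8, blue, green, red), "camera_matrix" (3x3 intrinsics, pixels), "pose" (4x4, takes a point from camera to world coordinates). Camera axes: x right, y up, looking along -z (the intrinsics and any distortion apply to the point x, -y, -z); pixel columns grow to the right and rows downward; lengths in mm; the calibration is good to about 2 mm. A picture is of the moment at which its call begins. There is no depth.
- env.job_done(): hands the job in; it is judged then, once.
Trained networks look in a picture, given as the dict that the camera call returned (one of the last four; its "shot" number tells which), for a name from the list of things; names that differ only in an ending like _2 or _b are one class to them, and where a whole thing is asked for, a point or a joint stands for the part that bears it (a point fixed in the world has none). Each returns a list of dicts, best first, with "score" (0 to 1); they miss things now and then, are a little off and sometimes report something else, mostly with a low value. They report only what shows in the picture. A call takes as long as a camera call. They do not tell look-alikes from the thing itself.
- env.search_frame(name, picture): "at" ([x, y, z] in mm, in the coordinates of the camera as it stood for that picture, good to about 4 mm: the middle of the surface that is visible of it).
- env.place_of(name, picture): "at" ([x, y, z] in mm, in the coordinates of the camera as it stood for that picture, good to about 4 mm: a listed point, or the origin of a listed thing).
The state is a dict: "t": time; "joints": joint angles; "qvel": joint speeds; "tau": joint torques, N m; "eef_pos": TCP position; "tcp_rot": TCP orientation; "ft_force": force on the tool from outside, world axes, zero at the start; "moment": the same for the moment, N m; "opening": opening from 0.0 (shut) to 1.0 (fully open); "grip_force": force on a finger pad.
Only numpy, scipy, OpenCV 4.12 (cv2) and the standard library are available. Lean on these libraries where they do the work, as an engineer would, in place of code of your own. Each camera call takes 0.05 s, during which the arm holds its last target. There are 200 camera calls.

## Task

The ledge has been wiped and things were piled on the small paddle board. Stand the flip-top container upright in the empty bay of the wooden caddy, set the ceramic spoon rest gently on the long cork mat, centred and lengthwise, and lay the wooden spoon along it with its head down in the dish, and slide the board, blade first, under the low counter shelf until it is fully home. Leave the ramekin, the egg cup and the sieve where they stand, and do not tip the container over.

Things in the scene. Friction and masses are not known exactly. Their poses are not given: they have to be found in the camera images.
- board: Wooden paddle board, 12 mm thick, 0.13 kg, flat on the ledge under the pile. Origin: centre of the underside of its blade, which is 125 mm (x) by 100 mm (y). A straight handle 32 mm wide leaves the blade along -x and ends at x = -152 mm: grip it across y at about x = -110 mm. It balances at about x = -20 mm.
- rest: White ceramic spoon rest: oblong trough 130 (x) by 64 (y) by 18 mm high, 0.22 kg; origin at the centre of its underside. Floor and walls 5 mm thick (120 by 54 mm inside). Both ends alike, each with a saddle 12 mm high, 33 mm wide, for the spoon's handle. Starts on the board's blade, its x roughly along the board's x. Grip across the 64 mm from outside.
- container: White plastic box with a grey flip top that stays shut, 60 (x) by 40 (y) by 80 mm high (flap on the lid: 83 mm), 0.12 kg; origin at the centre of its underside. Starts standing in the trough of the spoon rest, its x roughly along the rest's x. Grip it across its 40 mm.
- spoon: Pale wooden spoon, 45 g, lying flat on the ledge. Origin: centre of the underside of its head, which is oval, 61 (x) by 35 (y) by 12 mm thick. From x = -30 mm a round handle 12 mm in diameter, axis 6 mm above the underside, runs along -x to x = -196 mm. It balances at about x = -50 mm.
- caddy: Fixed open wooden caddy 82 (x) by 162 mm (y), walls 32 mm high, 6 mm thick, floor 6 mm thick; origin at the centre of its underside. A divider at y = +16 mm makes two bays. The empty bay is centred at y = -31 mm, 70 (x) by 88 mm (y) inside; the other (centre y = +47 mm) holds a round pepper pot, 45 mm wide, top at 70 mm.
- mat: Fixed oblong cork mat, 190 mm (x) by 100 mm (y), 5 mm thick, origin at the centre of its underside (top at z = +5 mm).
- shelf: Fixed low counter shelf, 140 (x) by 148 mm (y), top board 26 to 40 mm above the ledge, on two steel sides; origin at its centre, on the ledge. Slot beneath: 124 mm wide, 26 mm high, open at x = -70 mm, rigid stop at x = +62 mm. Board home against the stop: its origin and x axis lie on the shelf's and the handle sticks out to -x. Two jars on the back half, up to 102 mm high.
- ramekin: Bystander: white ceramic ramekin, 58 mm in diameter, 32 mm high, origin at the centre of its underside.
- eggcup: Bystander: white egg cup, 47 mm in diameter, 48 mm high, origin at the centre of its underside.
- sieve: Bystander: aluminium sieve lying dome up, 106 mm in diameter, 42 mm high, a loop handle along its +x to 176 mm; origin at the centre of its rim, on the ledge.
Not all that is in view belongs to the job. Of the things shaped like the board, the wooden one is meant.

How it is judged (in metres and radians):
At the end, for the whole second after the job is handed in: Released and at rest: container upright in the empty bay (18 mm of its centre); rest flat on the mat (27 mm along, 18 mm across, 0.2 rad); spoon head down in the trough (40 mm along, 14 mm across, 0.3 rad); board flat under the shelf, at most 12 mm short of the stop, 0.2 rad (x of container in the frame of caddy between -0.018 and 0.018 m and y of container in the frame of caddy between -0.049 and -0.013 m and z of container in the frame of caddy between 0.003 and 0.011 m and angle between container's own z axis and vertical below 0.08 rad and x of rest in the frame of mat between -0.027 and 0.027 m and y of rest in the frame of mat between -0.018 and 0.018 m and z of rest in the frame of mat between 0.002 and 0.009 m and angle between each of rest, board's own z axis and vertical below 0.06 rad and angle between the x axis of rest and the x axis of mat, either way round below 0.2 rad and x of spoon in the frame of rest between -0.04 and 0.04 m and y of spoon in the frame of rest between -0.014 and 0.014 m and z of spoon in the frame of rest between 0.002 and 0.012 m and angle between the x axis of spoon and the x axis of rest, either way round below 0.3 rad and x of board in the frame of shelf between -0.012 and 0.008 m and y of board in the frame of shelf between -0.016 and 0.016 m and z of board in the frame of shelf between -0.004 and 0.006 m and angle between the x axis of board and the x axis of shelf, either way round below 0.2 rad and linear speed of each of container, rest, spoon, board below 0.02 m/s); the robot touches nothing.
It fails at once if The ramekin, the egg cup or the sieve is shifted by more than 30 mm (distance of any of ramekin, eggcup, sieve from where it was at the start of the episode above 0.03 m).
It fails at once if The container is tipped over (more than 0.6 rad) (angle between container's own z axis and vertical above 0.6 rad).
It fails at once if The spoon rest is dropped or slammed onto the mat: faster than 0.55 m/s within 40 mm of it, or pressed on it with over 40 N ((horizontal distance between rest and mat below 0.1 m and z of rest in the frame of mat below 0.045 m and linear speed of rest above 0.55 m/s) or contact force between rest and mat above 40 N).
It also fails if it takes over 131 s, if anything falls off the work surface, if the arm or the gripper's body presses on something with over 40 N, if the wrist force passes 120 N, or if a joint passes its speed limit or range.

## Working session

There is one attempt and no reset: what is moved stays moved. The work goes in short steps, Python scripts to look and compute and a tool call to move; the robot and the scene stay as the last step left them, time stands still between calls to the robot, and variables do not carry over. Pictures are saved under pics/ and viewed, at most 14 in all, crops included, and the job is handed in when it is done.

Besides the shell and the picture viewer there is one more tool, called after "Emit:" by a JSON object that holds its "name" and its "arguments". drive_tool: Moves the arm, as the interface text tells. Its arguments: {"type":"object","properties":{"rows":{"type":"array","items":{"type":"array","items":{"type":"array","items":{"type":"number","minimum":-1,"maximum":1}}}}},"required":["rows"]}

```bash
mkdir -p pics; cat > h.py <<'E'
import numpy as np, cv2
from cell import env
def w(p,at):
    return (p["pose"]@np.r_[at,1])[:3]
def pix(p,u,v,z):
    K=p["camera_matrix"];d=np.linalg.inv(K)@[u,v,1];d=d*[1,-1,-1]
    T=p["pose"];d=T[:3,:3]@d;o=T[:3,3];return o+d*(z-o[2])/d[2]
def proj(p,X):
    T=p["pose"];c=T[:3,:3].T@(np.array(X)-T[:3,3]);c=c*[1,-1,-1];q=p["camera_matrix"]@c;return q[:2]/q[2]
E
python3 - <<'E'
from h import *
print(env.state())
for n in ["top","side"]:
    p=env.read_camera(n);cv2.imwrite(f"pics/{n}0.png",p["color"])
    print(n,p["pose"].round(3).tolist(),p["camera_matrix"].tolist(),[k for k in p])
    for k in "board rest container spoon caddy mat shelf ramekin eggcup sieve".split():
        for r in env.place_of(k,p)[:3]: print(k,round(r["score"],2),w(p,r["at"]).round(),proj(p,w(p,r["at"])).round())
E
```

```text
{'t': 0.0, 'joints': array([ 1.02140027e+00,  4.91555593e-01,  1.55943721e+00, -2.55784308e-05,
        1.09171098e+00, -1.05550003e-01]), 'qvel': array([ 2.30065943e-05,  4.83989521e-04,  1.02866142e-03, -1.96176079e-04,
        8.77915591e-04,  1.23874098e-03]), 'tau': array([-1.69808496e-03, -6.12648439e+01, -2.58181411e+01,  6.92755217e-02,
        4.81972564e-02, -1.12798064e-04]), 'eef_pos': array([268.22564486, 564.27324189, 233.06841813]), 'tcp_rot': array([-3.14048532e+00, -9.45028114e-05,  2.69775836e+00]), 'ft_force': array([-0.20779395, -0.17651246, -0.13663076]), 'moment': array([-0.07128214,  0.00200451, -0.00485855]), 'grip_force': 0.0, 'opening': 0.9971297202930123}
top [[-0.009, 0.993, -0.114, 318.088], [-1.0, -0.006, 0.021, 78.274], [0.02, 0.114, 0.993, 1064.404], [0.0, 0.0, 0.0, 1.0]] [[367.2892050681961, 0.0, 320.87469572018836], [0.0, 367.2892050681961, 195.94320037724498], [0.0, 0.0, 1.0]] ['color', 'camera_matrix', 'pose', 'shot']
board 0.78 [423. 191.   0.] [274. 202.]
board 0.72 [ 171. -283.   -4.] [440. 289.]
rest 0.92 [428. 191.  16.] [274. 200.]
rest 0.69 
[... 602 characters left out ...]
0, 1.0]] [[384.9492694398071, 0.0, 315.51333622226576], [0.0, 384.9492694398071, 201.59202426288607], [0.0, 0.0, 1.0]] ['color', 'camera_matrix', 'pose', 'shot']
board 0.73 [ 175. -285.    4.] [219. 354.]
board 0.65 [424. 196.   5.] [313. 195.]
rest 0.76 [427. 192.  10.] [314. 195.]
rest 0.67 [ 593. -312.    1.] [413. 346.]
rest 0.65 [659.  28.   4.] [402. 228.]
container 0.58 [430. 207.  17.] [314. 190.]
spoon 0.89 [ 432. -157.   -2.] [330. 293.]
caddy 0.57 [658.  28.   3.] [401. 229.]
shelf 0.82 [620. 333.  -4.] [367. 165.]
ramekin 0.58 [675. 164.   6.] [395. 195.]
eggcup 0.69 [ 694. -159.    3.] [436. 283.]
eggcup 0.2 [ 595. -312.    3.] [414. 346.]
sieve 0.73 [460. 476.   1.] [315. 143.]
```

```bash
python3 - <<'E'
import cv2
a=cv2.imread("pics/top0.png");cv2.imwrite("pics/top0c.png",cv2.resize(a[85:310,140:480],(800,529),interpolation=cv2.INTER_CUBIC))
a=cv2.imread("pics/side0.png");cv2.imwrite("pics/side0c.png",cv2.resize(a[110:385,170:480],(676,600),interpolation=cv2.INTER_CUBIC))
E
```

```text
(no output)
```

View pics/top0c.png

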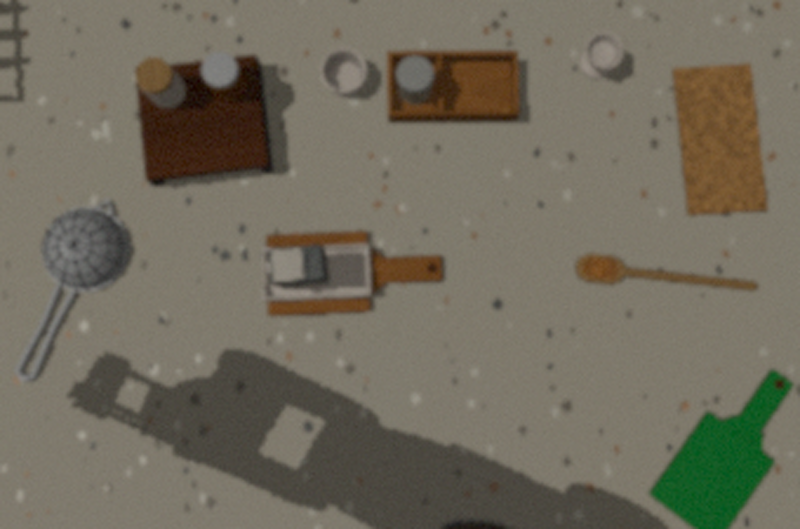

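View pics/side0c.png

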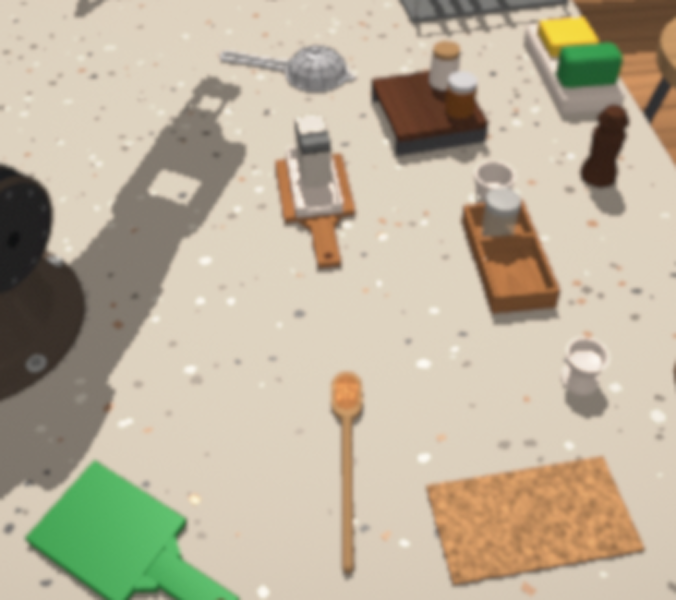

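Top view (crop): the wooden board with the pile is at (320,270) and the green paddle board at (720,450). The wooden one, under the rest and container, is the one meant. Its blade faces +y, and the shelf opening faces the robot at (210,175). The caddy's empty bay is the right half at (480,85), the mat is at (720,140), and the spoon's head is at (598,268) with its handle towards -y.

Next I measure yaws and centres by segmentation.

```bash
python3 - <<'E'
from h import *
p=env.read_camera("top");im=p["color"];hsv=cv2.cvtColor(im,cv2.COLOR_BGR2HSV)
m0=((hsv[...,1]>90)&(hsv[...,0]<30)).astype(np.uint8)
def rect(name,c,z,r=40):
    u,v=np.round(proj(p,[*c,z])).astype(int);m=np.zeros_like(m0);m[v-r:v+r,u-r:u+r]=m0[v-r:v+r,u-r:u+r]
    n,l,s,_=cv2.connectedComponentsWithStats(m);i=1+np.argmax(s[1:,4])
    ys,xs=np.where(l==i);P=np.array([pix(p,a,b,z)[:2] for a,b in zip(xs,ys)],np.float32)
    R=cv2.minAreaRect(P);print(name,s[i,4],np.round(R[0],1),np.round(R[1],1),round(R[2],1)," pca mean",P.mean(0).round(1));return P
rect("mat",(594,-320),5);rect("caddy",(659,22),32);rect("shelf",(615,330),40,33)
P=rect("board",(423,191),12,45)
P=rect("spoon",(420,-200),8,60)
d=np.linalg.svd(P-P.mean(0))[2][0] if len(P)<3000 else 0;print("spoon dir",d,P[P[:,1].argmax()],P[P[:,1].argmin()])
w_=env.read_camera("wrist");cv2.imwrite("pics/wrist0.png",w_["color"])
print(w_["pose"].round(3).tolist(),w_["camera_matrix"][0])
E
```

```text
mat 2092 [ 593.7 -315.5] [189.8 101.2] 3.7  pca mean [ 592.8 -315.8]
caddy 1347 [653.6  20.7] [160.2  86.6] 89.9  pca mean [652.6  11.8]
shelf 2183 [617.6 327. ] [151. 149.] 6.7  pca mean [606.4 327.1]
board 261 [384.6 186.5] [122.8  17.2] 89.6  pca mean [384.5 187.3]
spoon 1134 [ 549.5 -317.4] [101.8 101.5] 2.7  pca mean [ 548.8 -316.9]
spoon dir [-0.7127949 -0.7013725] [ 582.86053 -265.04932] [ 525.27295 -369.3673 ]
[[0.429, -0.878, -0.211, 209.703], [0.903, 0.417, 0.101, 593.3], [-0.001, -0.234, 0.972, 385.37], [0.0, 0.0, 0.0, 1.0]] [329.00413721   0.         317.69352039]
```

View pics/wrist0.png

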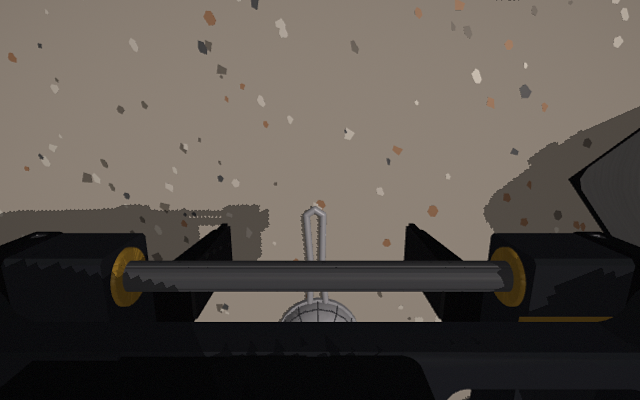

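Emit:
{"name": "drive_tool", "arguments": {"rows": [[[-0.17,-0.146,0,0,0,0,1],[-0.17,-0.146,0,0,0,0,1],[-0.17,-0.146,0,0,0,0,1],[-0.17,-0.146,0,0,0,0,1],[-0.17,-0.146,0,0,0,0,1]]]}}

```text
t: 1.82
eef_pos: [382.4, 306.8, 233.9]
tcp_rot: [3.141, 0.0, 2.698]
ft_force: [0.7, -0.4, 1.0]
opening: 1.003
grip_force: 0.0
```

Emit:
{"name": "drive_tool", "arguments": {"rows": [[[-0.17,-0.146,0,0,0,0,1],[-0.17,-0.146,0,0,0,0,1],[0,0,0,0,0,0.0513,1],[0,0,0,0,0,0.0513,1],[0,0,0,0,0,0.0513,1]]]}}

```text
t: 2.45
eef_pos: [427.5, 205.7, 233.8]
tcp_rot: [3.141, 0.0, 2.208]
ft_force: [0.3, 0.0, -1.0]
opening: 0.999
grip_force: 0.0
```

Emit:
{"name": "drive_tool", "arguments": {"rows": [[[0,0,0,0,0,0.0513,1],[0,0,0,0,0,0.0513,1],[0,0,0,0,0,0.0513,1],[0,0,0,0,0,0.0513,1],[0,0,0,0,0,0,1]]]}}

```text
t: 3.08
eef_pos: [427.3, 206.0, 233.7]
tcp_rot: [3.141, -0.0, 1.571]
ft_force: [0.1, -0.9, -0.6]
opening: 0.998
grip_force: 0.0
```

```bash
cat >> h.py <<'E'
def go(x,y,z,yaw):
    s=env.state();e=s["eef_pos"];a=s["tcp_rot"][2];d=np.array([x,y])-e[:2]
    da=(a-yaw+np.pi)%(2*np.pi)-np.pi
    print("now",round(s["t"],2),e.round(1),s["tcp_rot"].round(3),"units x,y,z,az",(np.r_[d@[np.cos(a),np.sin(a)],d@[np.sin(a),-np.cos(a)],e[2]-z]/250).round(4),round(da/np.pi,4))
def shot(name,out=None):
    p=env.read_camera(name)
    if out: cv2.imwrite(f"pics/{out}.png",p["color"])
    return p
def find(p,*ks):
    for k in ks:
        for r in env.place_of(k,p)[:2]: print(k,round(r["score"],2),w(p,r["at"]).round(1),proj(p,w(p,r["at"])).round())
E
python3 - <<'E'
from h import *
p=shot("wrist","w1");find(p,"container","rest","board")
for n in ("top","side"): p=shot(n);find(p,"container","rest","board")
go(427,208,77,np.pi/2)
E
```

```text
container 0.78 [425.6 202.4  14.3] [316. 183.]
container 0.49 [ 5.932e+02 -3.180e+02  3.000e-01] [446. 144.]
rest 0.81 [425.6 187.6  10.1] [275. 201.]
board 0.73 [423.4 189.6   4.6] [275. 202.]
board 0.59 [ 169.9 -284.5   -2.6] [441. 289.]
container 0.93 [429.5 205.   16.3] [314. 190.]
rest 0.72 [425.6 190.6   9.9] [314. 195.]
rest 0.5 [ 690.8 -159.5    4.2] [434. 283.]
board 0.84 [427.9 194.6   7.8] [314. 194.]
board 0.58 [ 174.3 -281.9    1. ] [219. 354.]
now 3.67 [427.3 206.  233.6] [ 3.142 -0.     1.57 ] units x,y,z,az [ 0.008  -0.0012  0.6265] -0.0003
```

View pics/w1.png

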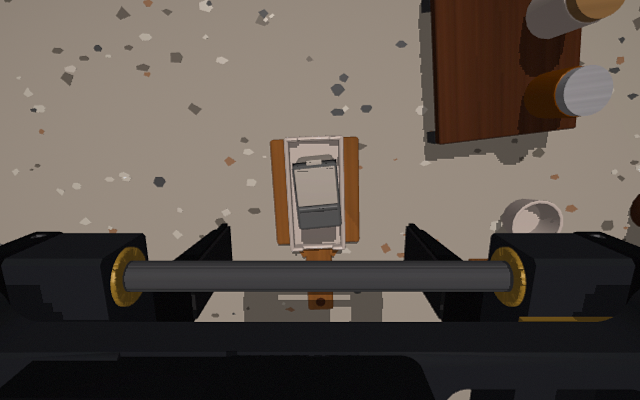

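The wrist view shows the container in the rest at (316,195), turned about 0.07 rad, and the board's handle at (318,290). The position agrees with the detectors. I'll descend and grip.

Emit:
{"name": "drive_tool", "arguments": {"rows": [[[0,0,0.15,0,0,-0.024,1],[0,0,0.15,0,0,0,1],[0,0,0.15,0,0,0,1],[0,0,0.1,0,0,0,1],[0,0,0.077,0,0,0,1]]]}}

```text
t: 4.3
eef_pos: [427.2, 205.9, 75.8]
tcp_rot: [-3.141, 0.0, 1.645]
ft_force: [-0.4, 0.8, 0.4]
opening: 0.999
grip_force: 0.0
```

Emit:
{"name": "drive_tool", "arguments": {"rows": [[[0,0,0,0,0,0,0.3],[0,0,0,0,0,0,0.3],[0,0,0,0,0,0,0.3],[0,0,0,0,0,0,0.3],[0,0,0,0,0,0,0.3]]]}}

```text
t: 4.92
eef_pos: [427.4, 206.0, 77.2]
tcp_rot: [3.141, -0.0, 1.645]
ft_force: [0.3, 0.3, 1.0]
opening: 0.529
grip_force: 0.0
```

Emit:
{"name": "drive_tool", "arguments": {"rows": [[[0,0,0,0,0,0,0.2],[0,0,0,0,0,0,0.2],[0,0,0,0,0,0,0.2],[0,0,0,0,0,0,0.2],[0,0,0,0,0,0,0.2]]]}}

```text
t: 5.55
eef_pos: [427.3, 206.0, 77.0]
tcp_rot: [3.142, -0.0, 1.645]
ft_force: [-0.6, 0.3, 5.9]
opening: 0.42
grip_force: 29.8
```

Emit:
{"name": "drive_tool", "arguments": {"rows": [[[0,0,-0.04,0,0,0,0.2],[0,0,-0.1,0,0,0,0.2],[0,0,-0.15,0,0,0.024,0.2],[0,0,-0.15,0,0,0,0.2],[-0.1,0.1,0,0,0,0,0.2]]]}}

```text
t: 6.18
eef_pos: [452.6, 181.8, 190.0]
tcp_rot: [3.137, -0.001, 1.572]
ft_force: [0.4, 0.3, -1.0]
opening: 0.42
grip_force: 29.8
```

Emit:
{"name": "drive_tool", "arguments": {"rows": [[[-0.15,0.16,0,0,0,0,0.2],[-0.15,0.16,0,0,0,0,0.2],[-0.15,0.16,0,0,0,0,0.2],[-0.15,0.16,0,0,0,0,0.2],[-0.1,0.12,0,0,0,0,0.2]]]}}

```text
t: 6.8
eef_pos: [643.3, 3.8, 187.1]
tcp_rot: [-3.142, -0.0, 1.569]
ft_force: [-0.6, 0.8, -1.6]
opening: 0.419
grip_force: 29.8
```

Emit:
{"name": "drive_tool", "arguments": {"rows": [[[-0.06,0.06,0,0,0,0,0.2],[0,0,0,0,0,0,0.2],[0,0,0,0,0,0,0.2]]]}}

```text
t: 7.18
eef_pos: [656.4, -8.7, 187.0]
tcp_rot: [-3.141, -0.0, 1.57]
ft_force: [-0.4, 0.5, -0.4]
opening: 0.421
grip_force: 29.8
```

```bash
python3 - <<'E'
from h import *
p=shot("wrist","w2");find(p,"container","caddy")
for n in ("top","side"): p=shot(n);find(p,"caddy","container")
p=shot("side","s2")
for q in [(0,-31,6),(0,-31,32),(35,-31,32),(-35,-31,32),(0,13,32),(0,-75,32)]:
    X=np.array(q)+[657,21,0];print(q,proj(p,X).round(1))
cv2.imwrite("pics/s2c.png",cv2.resize(p["color"][170:270,340:460],(720,600),interpolation=cv2.INTER_CUBIC))
go(657,-10,85,np.pi/2)
E
```

```text
caddy 0.76 [657.5  24.3   5.1] [319. 155.]
caddy 0.71 [656.3  28.8   2.8] [401. 228.]
container 0.72 [657.8  -9.  127.3] [412. 206.]
container 0.25 [619.3 329.8   1. ] [367. 165.]
(0, -31, 6) [404.8 238. ]
(0, -31, 32) [406.1 231.5]
(35, -31, 32) [418.9 230.4]
(-35, -31, 32) [393.3 232.7]
(0, 13, 32) [401.8 219.8]
(0, -75, 32) [410.7 244. ]
now 7.67 [657.   -9.1 187. ] [ 3.141 -0.     1.57 ] units x,y,z,az [-3.500e-03 -1.000e-04  4.079e-01] -0.0003
```

View pics/w2.png

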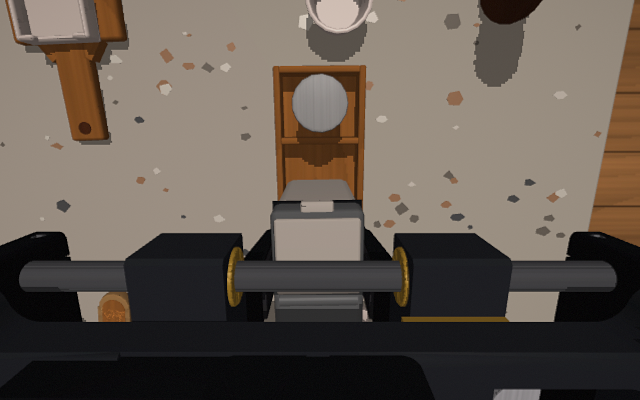

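```bash
python3 - <<'E'
from h import *
p=shot("wrist")
for u,v in [(275,68),(366,68),(279,140),(362,140),(320,140),(277,190),(363,190)]: print((u,v),pix(p,u,v,32).round(1))
E
```

```text
(275, 68) [620.2 101.9  32. ]
(366, 68) [699.7 101.9  32. ]
(279, 140) [621.9  39.9  32. ]
(362, 140) [698.1  39.9  32. ]
(320, 140) [659.6  39.9  32. ]
(277, 190) [618.7  -6.9  32. ]
(363, 190) [700.5  -7.   32. ]
```

Emit:
{"name": "drive_tool", "arguments": {"rows": [[[0,0.01,0.12,0,0,0,0.2],[0,0,0.14,0,0,0,0.2],[0,0,0.12,0,0,0,0.2],[0,0,0.06,0,0,0,0.2],[0,0,0.036,0,0,0,0.2]]]}}

```text
t: 8.35
eef_pos: [659.7, -9.3, 67.6]
tcp_rot: [3.142, -0.0, 1.57]
ft_force: [-0.1, 0.7, -0.4]
opening: 0.422
grip_force: 29.8
```

Emit:
{"name": "drive_tool", "arguments": {"rows": [[[0,0,0.004,0,0,0,0.2],[0,0,0,0,0,0,0.3],[0,0,0,0,0,0,0.5],[0,0,0,0,0,0,0.52],[0,0,0,0,0,0,0.55]]]}}

```text
t: 8.98
eef_pos: [659.7, -9.3, 67.2]
tcp_rot: [3.141, -0.0, 1.57]
ft_force: [0.7, 0.1, -0.4]
opening: 0.542
grip_force: 0.0
```

Emit:
{"name": "drive_tool", "arguments": {"rows": [[[0,0,0,0,0,0,0.8],[0,0,0,0,0,0,0.8],[0,0,-0.1,0,0,0,0.8],[0,0,-0.2,0,0,0,1],[0,0,-0.2,0,0,0,1]]]}}

```text
t: 9.6
eef_pos: [659.4, -9.3, 193.1]
tcp_rot: [-3.141, -0.0, 1.57]
ft_force: [0.2, -1.0, 0.5]
opening: 0.955
grip_force: 0.0
```

```bash
python3 - <<'E'
from h import *
for n in ("top","side"): p=shot(n);find(p,"container","rest","board")
go(426.5,190,150,1.585)
E
```

```text
board 0.96 [ 170.  -285.9    0.6] [442. 289.]
container 0.91 [660.  -10.3   6.5] [406. 238.]
rest 0.97 [425.  191.1  12.4] [313. 194.]
rest 0.42 [ 6.926e+02 -1.590e+02  1.000e-01] [435. 283.]
board 0.78 [ 173.6 -283.3    1.9] [218. 354.]
board 0.57 [425.2 196.3   6.2] [313. 195.]
now 10.0 [659.1  -9.2 190.4] [-3.139 -0.     1.57 ] units x,y,z,az [ 0.7959 -0.9314  0.1617] -0.0049
```

Emit:
{"name": "drive_tool", "arguments": {"rows": [[[0.144,-0.186,0,0,0,0,1],[0.144,-0.186,0,0,0,0,1],[0.144,-0.186,0,0,0,0,1],[0.144,-0.186,0,0,0,0,1],[0.144,-0.186,0,0,0,0,1]]]}}

```text
t: 10.62
eef_pos: [425.5, 171.8, 191.2]
tcp_rot: [-3.14, 0.0, 1.569]
ft_force: [0.2, 0.8, -0.2]
opening: 1.001
grip_force: 0.0
```

Emit:
{"name": "drive_tool", "arguments": {"rows": [[[0,0,0,0,0,0,1],[0,0,0,0,0,0,1]]]}}

```text
t: 10.88
eef_pos: [427.8, 171.0, 191.7]
tcp_rot: [3.142, 0.0, 1.57]
ft_force: [0.8, -0.3, 0.3]
opening: 0.996
grip_force: 0.0
```

```bash
python3 - <<'E'
from h import *
p=shot("wrist","w3");find(p,"rest","board")
print(p["pose"].round(3).tolist(),p["camera_matrix"].tolist())
go(426.5,190,35,1.585)
E
```

```text
rest 0.73 [423.9 192.6  13.5] [314. 166.]
[[1.0, 0.0, -0.0, 428.072], [-0.0, 0.972, 0.235, 237.113], [0.0, -0.235, 0.972, 343.357], [0.0, 0.0, 0.0, 1.0]] [[329.00413721022653, 0.0, 317.69352038985045], [0.0, 329.00413721022653, 200.32591565453427], [0.0, 0.0, 1.0]]
now 11.03 [428.1 170.4 191.6] [-3.141  0.     1.568] units x,y,z,az [ 0.0784 -0.0067  0.6263] -0.0053
```

View pics/w3.png

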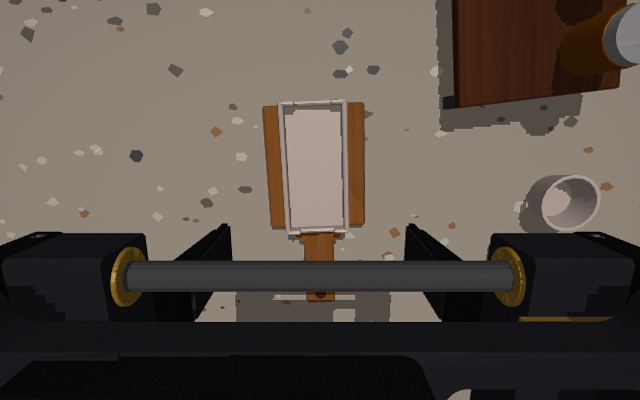

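```bash
python3 - <<'E'
from h import *
p=dict(pose=np.array([[1,0,0,428.07],[0,.972,.235,237.1],[0,-.235,.972,343.36],[0,0,0,1]]),camera_matrix=np.array([[329.004,0,317.69],[0,329.004,200.33],[0,0,1]]))
def q(z,*a): 
    P=np.array([pix(p,u,v,z)[:2] for u,v in a]);print(z,P.round(1).tolist(),P.mean(0).round(1))
q(30,(279,102),(347,100),(350,232),(285,235))
q(12,(263,106),(364,102),(364,224),(272,227))
q(12,(305,298),(335,297));q(40,(456,107),(620,88))
E
```

```text
30 [[392.7, 253.8], [454.8, 255.5], [460.5, 128.7], [395.2, 125.5]] [425.8 190.9]
12 [[375.1, 251.0], [472.8, 254.7], [476.9, 131.3], [379.8, 128.0]] [426.1 191.3]
12 [[413.9, 44.8], [447.4, 46.1]] [430.6  45.4]
40 [[550.9, 249.0], [693.0, 265.0]] [621.9 257. ]
```

Emit:
{"name": "drive_tool", "arguments": {"rows": [[[0.082,-0.008,0.1,0,0,-0.01,1],[0,0,0.2,0,0,0,1],[0,0,0.17,0,0,0,1],[0,0,0.11,0,0,0,1],[0,0,0.04,0,0,0,1]]]}}

```text
t: 11.65
eef_pos: [425.4, 190.8, 35.3]
tcp_rot: [-3.139, 0.001, 1.6]
ft_force: [-0.2, 0.7, 0.8]
opening: 0.999
grip_force: 0.0
```

Emit:
{"name": "drive_tool", "arguments": {"rows": [[[0,0,0.01,0,0,0,0.9],[0,0,0,0,0,0,0.6],[0,0,0,0,0,0,0.5],[0,0,0,0,0,0,0.5],[0,0,0,0,0,0,0.5]]]}}

```text
t: 12.28
eef_pos: [425.5, 191.6, 35.1]
tcp_rot: [3.141, -0.0, 1.601]
ft_force: [-1.2, 0.1, 8.2]
opening: 0.671
grip_force: 30.0
```

Emit:
{"name": "drive_tool", "arguments": {"rows": [[[0,0,-0.02,0,0,0,0.5],[0,0,-0.1,0,0,0,0.5],[0,0,-0.15,0,0,0,0.5],[0,0,-0.15,0,0,0,0.5],[-0.13,0.045,-0.02,0,0,0,0.5]]]}}

```text
t: 12.9
eef_pos: [438.0, 160.2, 146.9]
tcp_rot: [3.137, -0.001, 1.604]
ft_force: [-0.2, 0.1, -3.3]
opening: 0.669
grip_force: 30.0
```

Emit:
{"name": "drive_tool", "arguments": {"rows": [[[-0.22,0.066,0,0,0,0,0.5],[-0.22,0.066,0,0,0,0,0.5],[-0.22,0.066,0,0,0,0,0.5],[-0.22,0.066,0,0,0,0,0.5],[-0.22,0.066,0,0,0,0,0.5]]]}}

```text
t: 13.52
eef_pos: [528.5, -114.9, 144.6]
tcp_rot: [3.142, -0.0, 1.601]
ft_force: [0.1, 1.0, -2.0]
opening: 0.67
grip_force: 30.0
```

Emit:
{"name": "drive_tool", "arguments": {"rows": [[[-0.22,0.066,0,0,0,0,0.5],[-0.22,0.066,0,0,0,0,0.5],[-0.22,0.066,0,0,0,0,0.5],[-0.157,0.042,0,0,0,0,0.5],[0,0,0,0,0,0.054,0.5]]]}}

```text
t: 14.15
eef_pos: [594.4, -318.1, 143.8]
tcp_rot: [-3.142, 0.0, 1.426]
ft_force: [-0.7, 1.2, -3.0]
opening: 0.674
grip_force: 30.0
```

Emit:
{"name": "drive_tool", "arguments": {"rows": [[[0,0,0,0,0,0.054,0.5],[0,0,0,0,0,0.054,0.5],[0,0,0,0,0,0.054,0.5],[0,0,0,0,0,0.054,0.5],[0,0,0,0,0,0.054,0.5]]]}}

```text
t: 14.78
eef_pos: [594.2, -315.1, 144.3]
tcp_rot: [-3.141, 0.0, 0.578]
ft_force: [-0.0, 0.1, -2.2]
opening: 0.673
grip_force: 30.0
```

Emit:
{"name": "drive_tool", "arguments": {"rows": [[[0,0,0,0,0,0.054,0.5],[0,0,0,0,0,0.054,0.5],[0,0,0,0,0,0.052,0.5],[0,0,0,0,0,0,0.5],[0,0,0,0,0,0,0.5]]]}}

```text
t: 15.4
eef_pos: [594.4, -315.3, 144.4]
tcp_rot: [-3.141, 0.0, 0.084]
ft_force: [0.2, -0.8, -3.4]
opening: 0.669
grip_force: 30.0
```

```bash
python3 - <<'E'
from h import *
p=shot("wrist","w4");find(p,"rest","mat")
print(p["pose"].round(3).tolist())
go(594,-316,30,0.08)
E
```

```text
rest 0.92 [ 592.7 -311.1  120.7] [311. 243.]
[[0.084, 0.969, 0.233, 659.733], [-0.996, 0.082, 0.02, -309.001], [0.0, -0.234, 0.972, 296.037], [0.0, 0.0, 0.0, 1.0]]
now 15.55 [ 594.4 -315.3  144.3] [-3.141  0.     0.082] units x,y,z,az [-0.0019  0.0025  0.4573] 0.0007
```

View pics/w4.png

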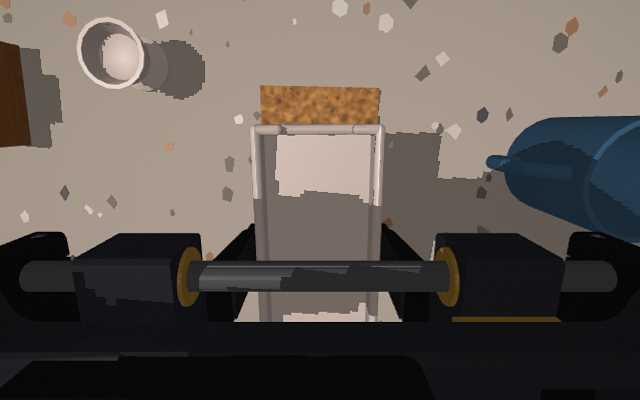

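The mat's far edge is at (261..380, 87), about (688,-309), which agrees with a centre of (594,-316) and a yaw of 0.065. The rest lines up with it, so I'll lower it.

Emit:
{"name": "drive_tool", "arguments": {"rows": [[[0,0,0.12,0,0,0.005,0.5],[0,0,0.14,0,0,0,0.5],[0,0,0.1,0,0,0,0.5],[0,0,0.06,0,0,0,0.5],[0,0,0.025,0,0,0,0.5]]]}}

```text
t: 16.18
eef_pos: [594.5, -315.3, 32.6]
tcp_rot: [-3.141, 0.0, 0.065]
ft_force: [-0.3, 0.4, -3.0]
opening: 0.673
grip_force: 30.0
```

Emit:
{"name": "drive_tool", "arguments": {"rows": [[[0,0,0.008,0,0,0,0.5],[0,0,0.004,0,0,0,0.5],[0,0,0,0,0,0,0.5]]]}}

```text
t: 16.55
eef_pos: [594.7, -315.5, 30.7]
tcp_rot: [3.141, -0.001, 0.065]
ft_force: [-0.2, -0.4, -2.9]
opening: 0.668
grip_force: 30.0
```

Emit:
{"name": "drive_tool", "arguments": {"rows": [[[0,0,0.006,0,0,0,0.5],[0,0,0,0,0,0,0.5]]]}}

```text
t: 16.8
eef_pos: [594.5, -315.3, 28.6]
tcp_rot: [-3.142, -0.0, 0.065]
ft_force: [-0.0, 0.4, -2.3]
opening: 0.669
grip_force: 30.0
```

Emit:
{"name": "drive_tool", "arguments": {"rows": [[[0,0,0,0,0,0,0.7],[0,0,0,0,0,0,0.75],[0,0,0,0,0,0,0.8],[0,0,0,0,0,0,0.9],[0,0,0,0,0,0,0.98]]]}}

```text
t: 17.42
eef_pos: [594.5, -315.3, 28.6]
tcp_rot: [-3.142, -0.0, 0.065]
ft_force: [-0.3, -0.1, -0.4]
opening: 0.947
grip_force: 0.0
```

Emit:
{"name": "drive_tool", "arguments": {"rows": [[[0,0,0,0,0,0,0.98],[0,0,-0.15,0,0,0,0.98],[0,0,-0.2,0,0,0,0.98],[0,0,-0.2,0,0,0,1],[0,0,-0.1,0,0,0,1]]]}}

```text
t: 18.05
eef_pos: [595.0, -315.7, 194.2]
tcp_rot: [3.14, -0.003, 0.065]
ft_force: [0.5, -0.9, -0.6]
opening: 1.001
grip_force: 0.0
```

```bash
python3 - <<'E'
from h import *
for n in ("top","side"): p=shot(n);find(p,"rest","spoon","container")
go(428,-155-97-25,180,1.458)
E
```

```text
container 0.98 [661.4 -10.3   8.1] [343. 121.]
rest 0.7 [ 593.5 -312.     3.8] [413. 346.]
container 0.67 [658.1 -11.5   8.2] [405. 238.]
now 18.45 [ 594.1 -315.2  189.6] [-3.14e+00  2.00e-03  6.50e-02] units x,y,z,az [-0.6532 -0.1954  0.0383] -0.4435
```

Emit:
{"name": "drive_tool", "arguments": {"rows": [[[-0.231,-0.086,0,0,0,0,1],[-0.231,-0.086,0,0,0,0,1],[-0.231,-0.086,0,0,0,0,1],[0,0,0.05,0,0,-0.0554,1],[0,0,0.05,0,0,-0.0554,1]]]}}

```text
t: 19.08
eef_pos: [416.9, -262.2, 165.7]
tcp_rot: [-3.142, -0.0, 0.418]
ft_force: [-0.4, 0.1, 0.6]
opening: 1.004
grip_force: 0.0
```

Emit:
{"name": "drive_tool", "arguments": {"rows": [[[0,0,0.05,0,0,-0.0554,1],[0,0,0.05,0,0,-0.0554,1],[0,0,0,0,0,-0.0554,1],[0,0,0,0,0,-0.0554,1],[0,0,0,0,0,-0.0554,1]]]}}

```text
t: 19.7
eef_pos: [417.2, -262.1, 140.4]
tcp_rot: [-3.14, -0.001, 1.289]
ft_force: [-0.2, 0.1, -0.7]
opening: 0.998
grip_force: 0.0
```

Emit:
{"name": "drive_tool", "arguments": {"rows": [[[0,0,0,0,0,-0.0554,1],[0,0,0,0,0,0,1],[0,0,0,0,0,0,1]]]}}

```text
t: 20.08
eef_pos: [417.3, -262.1, 140.8]
tcp_rot: [-3.141, -0.0, 1.453]
ft_force: [0.2, 0.2, 0.0]
opening: 0.999
grip_force: 0.0
```

```bash
python3 - <<'E'
from h import *
p=shot("wrist","w5");find(p,"spoon")
np.save("w5.npy",p["pose"])
im=p["color"].astype(int);b,g,r=im[...,0],im[...,1],im[...,2]
m=((r-b>45)).astype(np.uint8)
n,l,s,c=cv2.connectedComponentsWithStats(m)
for i in range(1,n):
    if s[i,4]>300: print(s[i],c[i].round())
go(417,-251,21,1.458)
E
```

```text
spoon 0.65 [ 4.319e+02 -1.568e+02 -4.000e-01] [320.  71.]
[ 294   29   45  232 4901] [316. 113.]
[ 405  158  218   89 6762] [523. 194.]
[111 247  34  59 974] [124. 277.]
[491 247  35  60 977] [512. 277.]
[519 317  93   5 384] [562. 319.]
now 20.18 [ 417.4 -262.2  140.9] [-3.141 -0.     1.455] units x,y,z,az [ 0.0443 -0.0066  0.4798] -0.0011
```

View pics/w5.png

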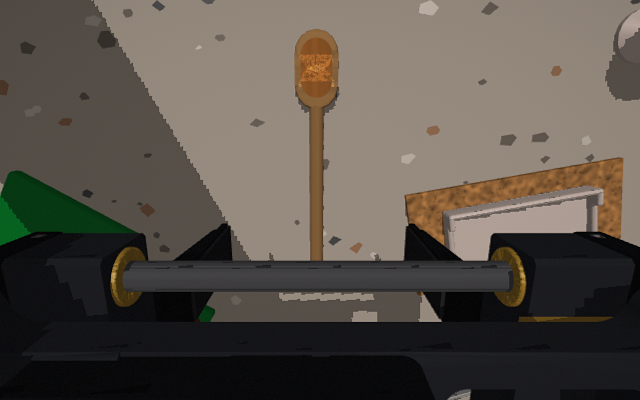

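```bash
python3 - <<'E'
from h import *
p=dict(pose=np.load("w5.npy"),camera_matrix=np.array([[329.004,0,317.69],[0,329.004,200.33],[0,0,1]]))
for n,u,v,z in [("head",316.5,68,8),("headtip",316.5,29,6),("handle",316,240,6),("handle2",316,120,6),("green",205,315,12),("green",133,232,12),("mat",405,196,5),("mat",408,235,5)]: print(n,pix(p,u,v,z).round(1))
E
```

```text
head [ 429.2 -154.9    8. ]
headtip [ 432.7 -125.7    6. ]
handle [ 411.3 -302.4    6. ]
handle2 [ 424.  -195.6    6. ]
green [ 297.  -363.3   12. ]
green [ 249.3 -273.4   12. ]
mat [ 495.4 -270.6    5. ]
mat [ 496.1 -307.8    5. ]
```

Emit:
{"name": "drive_tool", "arguments": {"rows": [[[0.042,-0.003,0.12,0,0,0,1],[0,0,0.14,0,0,0,0.6],[0,0,0.12,0,0,0,0.6],[0,0,0.06,0,0,0,0.6],[0,0,0.03,0,0,0,0.6]]]}}

```text
t: 20.8
eef_pos: [417.9, -251.7, 23.2]
tcp_rot: [-3.141, -0.0, 1.456]
ft_force: [-0.9, -0.2, -0.7]
opening: 0.641
grip_force: 0.0
```

Emit:
{"name": "drive_tool", "arguments": {"rows": [[[0,0,0.007,0,0,0,0.4],[0,0,0,0,0,0,0.1],[0,0,0,0,0,0,0],[0,0,0,0,0,0,0],[0,0,0,0,0,0,0]]]}}

```text
t: 21.42
eef_pos: [417.9, -251.8, 22.1]
tcp_rot: [3.141, 0.0, 1.457]
ft_force: [-0.5, 0.7, -0.1]
opening: 0.13
grip_force: 0.1
```

Emit:
{"name": "drive_tool", "arguments": {"rows": [[[0,0,0,0,0,0,0],[0,0,0,0,0,0,0],[0,0,0,0,0,0,0],[0,0,0,0,0,0,0],[0,0,0,0,0,0,0]]]}}

```text
t: 22.05
eef_pos: [417.9, -251.7, 22.0]
tcp_rot: [3.141, 0.0, 1.457]
ft_force: [-0.9, -0.1, 5.1]
opening: 0.118
grip_force: 30.0
```

Emit:
{"name": "drive_tool", "arguments": {"rows": [[[0,0,-0.04,0,0,0,0],[0,0,-0.15,0,0,0,0],[0,0,-0.2,0,0,0.03,0],[0,0,0,0,0,0.0554,0],[0,0,0,0,0,0.0554,0]]]}}

```text
t: 22.68
eef_pos: [417.9, -251.7, 120.5]
tcp_rot: [3.14, 0.0, 1.009]
ft_force: [1.5, -0.1, -0.6]
opening: 0.115
grip_force: 30.0
```

Emit:
{"name": "drive_tool", "arguments": {"rows": [[[0,0,0,0,0,0.0554,0],[0,0,0,0,0,0.0554,0],[0,0,0,0,0,0.0554,0],[0,0,0,0,0,0.0554,0],[0,0,0,0,0,0.0554,0]]]}}

```text
t: 23.3
eef_pos: [417.7, -251.6, 119.8]
tcp_rot: [-3.141, -0.0, 0.139]
ft_force: [0.1, 0.4, -0.3]
opening: 0.116
grip_force: 30.0
```

Emit:
{"name": "drive_tool", "arguments": {"rows": [[[0,0,0,0,0,0.025,0],[0.12,0.1,0,0,0,0,0],[0.12,0.1,0,0,0,0,0],[0.109,0.097,0,0,0,0,0],[0,0,0,0,0,0,0]]]}}

```text
t: 23.92
eef_pos: [510.9, -321.0, 119.4]
tcp_rot: [3.141, -0.001, 0.066]
ft_force: [-0.2, 0.6, -1.3]
opening: 0.117
grip_force: 30.0
```

```bash
python3 - <<'E'
from h import *
p=shot("wrist","w6");find(p,"spoon","rest")
np.save("w6.npy",p["pose"])
go(510,-320.5,45,0.065)
E
```

```text
spoon 0.94 [ 610.1 -311.8   96.9] [314.  50.]
rest 0.21 [ 608.8 -316.3   96.4] [323.  54.]
now 24.07 [ 509.  -319.3  119.3] [-3.141e+00  1.000e-03  6.600e-02] units x,y,z,az [0.0038 0.005  0.2974] 0.0004
```

View pics/w6.png

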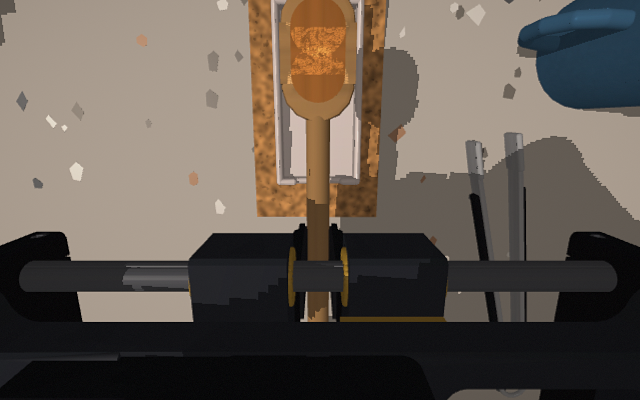

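The spoon is held level above the rest at (318,60), with the rest's near end centred at (318,183). They line up, so I'll lower and release.

Emit:
{"name": "drive_tool", "arguments": {"rows": [[[-0.01,0,0.1,0,0,0,0],[0,0,0.1,0,0,0,0],[0,0,0.07,0,0,0,0],[0,0,0.035,0,0,0,0],[0,0,0.01,0,0,0,0]]]}}

```text
t: 24.7
eef_pos: [507.3, -320.1, 40.5]
tcp_rot: [-3.141, 0.0, 0.066]
ft_force: [0.1, 0.1, -0.8]
opening: 0.118
grip_force: 30.0
```

Emit:
{"name": "drive_tool", "arguments": {"rows": [[[0,0,0,0,0,0,0],[0,0,0,0,0,0,0.2],[0,0,0,0,0,0,0.3],[0,0,0,0,0,0,0.4],[0,0,0,0,0,0,0.5]]]}}

```text
t: 25.32
eef_pos: [507.4, -320.2, 40.7]
tcp_rot: [3.142, -0.0, 0.066]
ft_force: [-0.6, 0.9, -0.0]
opening: 0.447
grip_force: 0.0
```

Emit:
{"name": "drive_tool", "arguments": {"rows": [[[0,0,0,0,0,0,0.5],[0,0,0,0,0,0,0.5],[0,0,-0.15,0,0,0,0.5],[0,0,-0.2,0,0,0,0.5],[-0.15,0,-0.1,0,0,0,1]]]}}

```text
t: 25.95
eef_pos: [471.2, -323.0, 155.3]
tcp_rot: [3.139, -0.003, 0.068]
ft_force: [-0.3, 0.2, -0.3]
opening: 0.561
grip_force: 0.0
```

```bash
python3 - <<'E'
from h import *
p=shot("wrist","w7");find(p,"spoon","rest")
for n in ("top","side"): p=shot(n,"x"+n);find(p,"spoon","rest")
go(434,90,150,1.606)
E
```

```text
spoon 0.6 [ 601.6 -311.5   11.8] [315.  41.]
rest 0.73 [ 594.9 -316.2    6.5] [446. 143.]
spoon 0.69 [ 604.3 -315.2   13.6] [419. 345.]
spoon 0.48 [ 595.1 -313.3    3.5] [414. 347.]
rest 0.64 [ 597.5 -314.3    3.8] [415. 347.]
now 26.4 [ 470.2 -322.5  152.2] [-3.141e+00  1.000e-03  6.700e-02] units x,y,z,az [-0.0349 -1.6559  0.0088] -0.49
```

View pics/w7.png

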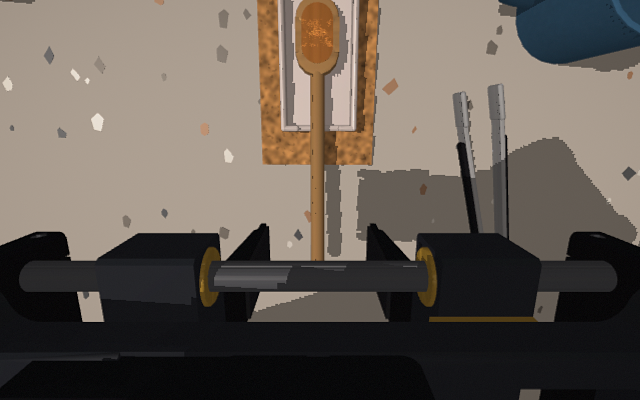

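Emit:
{"name": "drive_tool", "arguments": {"rows": [[[-0.008,-0.225,0,0,0,0,1],[-0.008,-0.225,0,0,0,0,1],[-0.008,-0.225,0,0,0,0,1],[-0.008,-0.225,0,0,0,0,1],[-0.008,-0.225,0,0,0,0,1]]]}}

```text
t: 27.02
eef_pos: [441.2, -40.9, 152.7]
tcp_rot: [-3.141, 0.0, 0.066]
ft_force: [0.8, 0.6, -0.5]
opening: 1.002
grip_force: 0.0
```

Emit:
{"name": "drive_tool", "arguments": {"rows": [[[-0.008,-0.225,0,0,0,0,1],[-0.008,-0.225,0,0,0,-0.0,1],[0,0,0,0,0,-0.0545,1],[0,0,0,0,0,-0.0545,1],[0,0,0,0,0,-0.0545,1]]]}}

```text
t: 27.65
eef_pos: [430.0, 69.8, 152.7]
tcp_rot: [-3.141, 0.001, 0.586]
ft_force: [0.0, -0.4, 0.1]
opening: 1.001
grip_force: 0.0
```

Emit:
{"name": "drive_tool", "arguments": {"rows": [[[0,0,0,0,0,-0.0545,1],[0,0,0,0,0,-0.0545,1],[0,0,0,0,0,-0.0545,1],[0,0,0,0,0,-0.0545,1],[0,0,0,0,0,-0.0545,1]]]}}

```text
t: 28.28
eef_pos: [430.1, 69.5, 152.7]
tcp_rot: [-3.141, 0.0, 1.442]
ft_force: [-0.3, 0.4, -0.4]
opening: 1.0
grip_force: 0.0
```

Emit:
{"name": "drive_tool", "arguments": {"rows": [[[0,0,0,0,0,-0.0545,1],[0,0,0,0,0,0,1],[0,0,0,0,0,0,1]]]}}

```text
t: 28.65
eef_pos: [430.0, 69.4, 152.9]
tcp_rot: [-3.141, -0.0, 1.604]
ft_force: [-0.7, -0.1, 0.1]
opening: 0.998
grip_force: 0.0
```

```bash
python3 - <<'E'
from h import *
p=shot("wrist","w8");find(p,"board","shelf")
np.save("w8.npy",p["pose"])
go(430,81,21,1.606)
E
```

```text
board 0.8 [425.9 188.    6.7] [317.  57.]
now 28.8 [430.   69.3 153.1] [-3.142 -0.     1.605] units x,y,z,az [0.0466 0.0017 0.5283] -0.0002
```

View pics/w8.png

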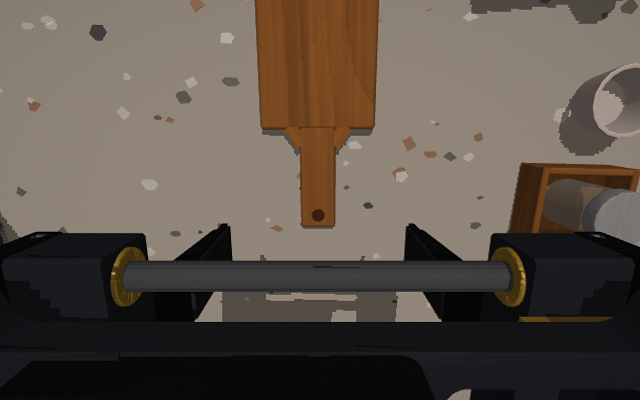

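Handle end at (318,226), about y=40, and blade back edge at row 129, about y=129. So the board origin is (426,191) as before, and I'll grip the handle.

Emit:
{"name": "drive_tool", "arguments": {"rows": [[[0.048,0.001,0.14,0,0,0,0.9],[0,0,0.16,0,0,0,0.7],[0,0,0.12,0,0,0,0.7],[0,0,0.07,0,0,0,0.7],[0,0,0.034,0,0,0,0.7]]]}}

```text
t: 29.42
eef_pos: [429.6, 81.3, 21.3]
tcp_rot: [-3.14, -0.0, 1.606]
ft_force: [0.6, 0.6, -0.0]
opening: 0.698
grip_force: 0.0
```

Emit:
{"name": "drive_tool", "arguments": {"rows": [[[0,0,0.005,0,0,0,0.4],[0,0,0,0,0,0,0.2],[0,0,0,0,0,0,0.2],[0,0,0,0,0,0,0.2],[0,0,0,0,0,0,0.2]]]}}

```text
t: 30.05
eef_pos: [429.9, 81.3, 21.3]
tcp_rot: [3.141, -0.0, 1.607]
ft_force: [-0.8, -0.7, 6.1]
opening: 0.334
grip_force: 30.0
```

Emit:
{"name": "drive_tool", "arguments": {"rows": [[[0,0,0,0,0,0,0.2],[0,0,0,0,0,0,0.2],[0,0,0,0,0,0,0.2]]]}}

```text
t: 30.42
eef_pos: [429.9, 81.3, 21.3]
tcp_rot: [3.141, -0.0, 1.607]
ft_force: [-0.6, 0.7, 7.1]
opening: 0.331
grip_force: 30.0
```

Emit:
{"name": "drive_tool", "arguments": {"rows": [[[0,0,-0.012,0,0,0,0.2],[0.15,-0.067,0,0,0,0,0.2],[0.15,-0.067,0,0,0,0,0.2],[0.15,-0.067,0,0,0,0,0.2],[0.148,-0.065,0,0,0,0,0.2]]]}}

```text
t: 31.05
eef_pos: [357.2, 229.4, 24.0]
tcp_rot: [3.142, -0.0, 1.607]
ft_force: [0.7, -0.3, -1.4]
opening: 0.33
grip_force: 30.0
```

Emit:
{"name": "drive_tool", "arguments": {"rows": [[[0,0,0,0,0,0.03,0.2],[0,0,0,0,0,0.0476,0.2],[0,0,0,0,0,0.0476,0.2],[0,0,0,0,0,0.0476,0.2],[0,0,0,0,0,0.0476,0.2]]]}}

```text
t: 31.68
eef_pos: [357.8, 228.3, 24.0]
tcp_rot: [-3.141, 0.0, 0.91]
ft_force: [-0.4, 0.8, -1.1]
opening: 0.332
grip_force: 30.0
```

Emit:
{"name": "drive_tool", "arguments": {"rows": [[[0,0,0,0,0,0.0476,0.2],[0,0,0,0,0,0.0476,0.2],[0,0,0,0,0,0.0476,0.2],[0,0,0,0,0,0.0476,0.2],[0,0,0,0,0,0.0476,0.2]]]}}

```text
t: 32.3
eef_pos: [357.8, 228.3, 24.0]
tcp_rot: [-3.142, 0.0, 0.162]
ft_force: [0.0, -0.3, -1.6]
opening: 0.337
grip_force: 30.0
```

Emit:
{"name": "drive_tool", "arguments": {"rows": [[[0,0,0,0,0,0.018,0.2],[0,0,0,0,0,0,0.2],[0,-0.1,0,0,0,0,0.2],[0,-0.1,0,0,0,0,0.2],[0,-0.09,0,0,0,0,0.2]]]}}

```text
t: 32.92
eef_pos: [349.7, 301.1, 23.9]
tcp_rot: [-3.142, 0.0, 0.112]
ft_force: [0.0, -1.1, -1.4]
opening: 0.337
grip_force: 30.0
```

```bash
python3 - <<'E'
from h import *
p=shot("wrist","w9");find(p,"board","shelf")
print(p["pose"].round(3).tolist())
p=shot("side");find(p,"board","shelf")
p=shot("top");find(p,"board","shelf")
go(357.6,301.4,21,.112)
E
```

```text
board 0.57 [459.7 309.6   5.3] [327.  24.]
[[0.112, 0.966, 0.232, 414.907], [-0.994, 0.109, 0.027, 309.237], [0.001, -0.234, 0.972, 175.634], [0.0, 0.0, 0.0, 1.0]]
board 0.85 [ 173.8 -281.4    0.5] [219. 354.]
board 0.78 [460.8 316.2   7.4] [320. 169.]
shelf 0.84 [621.5 332.3  -2.3] [367. 165.]
board 0.91 [461.7 310.    3.5] [233. 189.]
board 0.61 [ 1.712e+02 -2.852e+02  1.000e-01] [441. 289.]
shelf 0.82 [ 6.139e+02  3.285e+02 -6.000e-01] [228. 138.]
shelf 0.26 [ 598.1 -313.9   12.1] [446. 142.]
now 33.38 [350.  299.8  23.9] [3.142 0.    0.11 ] units x,y,z,az [ 0.0308 -0.0031  0.0117] -0.0007
```

View pics/w9.png

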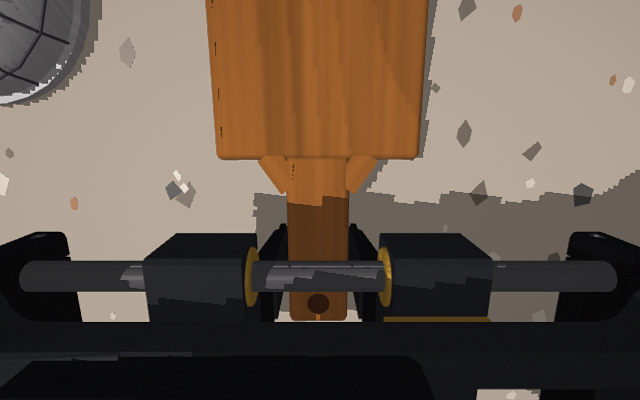

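Emit:
{"name": "drive_tool", "arguments": {"rows": [[[0.1,-0.001,0,0,0,0,0.2],[0.1,-0.001,0,0,0,0,0.2],[0.1,-0.001,0,0,0,0,0.2],[0.1,-0.001,0,0,0,0,0.2],[0,0,0,0,0,0,0.2]]]}}

```text
t: 34.0
eef_pos: [450.5, 312.0, 23.8]
tcp_rot: [-3.141, -0.001, 0.109]
ft_force: [-0.4, -0.1, -1.4]
opening: 0.336
grip_force: 30.0
```

```bash
python3 - <<'E'
from h import *
p=shot("top");find(p,"board","shelf")
a=cv2.resize(p["color"][100:220,190:310],(600,600),interpolation=cv2.INTER_CUBIC)
q=shot("wrist");b=cv2.resize(q["color"],None,fx=.3125*1,fy=.3125)
cv2.imwrite("pics/c10.png",a)
go(616-110*.9937,330.5-110*.1118,24,.112)
E
```

```text
board 0.9 [ 174.4 -284.8   -1.7] [441. 288.]
board 0.67 [560.2 324.9   3.7] [229. 156.]
shelf 0.88 [616.9 328.8  -2.9] [228. 137.]
now 34.2 [448.3 312.   23.8] [3.141e+00 1.000e-03 1.100e-01] units x,y,z,az [ 0.235   0.0012 -0.0007] -0.0005
```

View pics/c10.png

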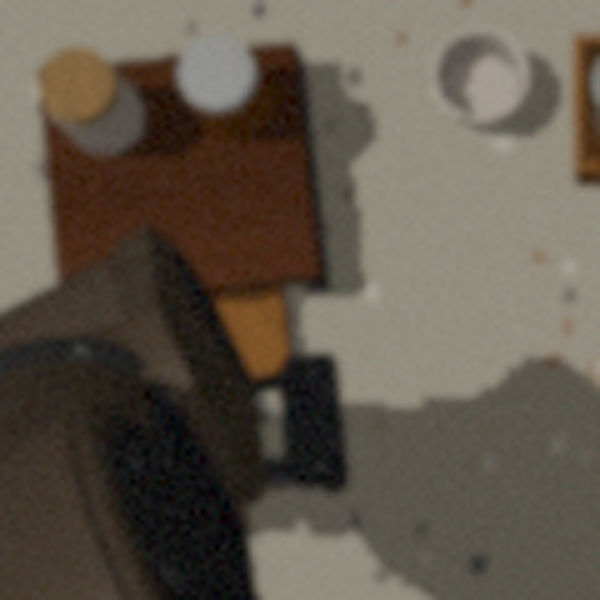

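The board has entered the slot cleanly: its right edge at column 290 against the shelf's at 323 means it is centred to about 2 mm. I'll push on.

Emit:
{"name": "drive_tool", "arguments": {"rows": [[[0.08,0,0,0,0,0,0.2],[0.08,0,0,0,0,0,0.2],[0.04,0,0,0,0,0,0.2],[0,0,0.006,0,0,0,0.2],[0,0,0.003,0,0,0,0.2]]]}}

```text
t: 34.83
eef_pos: [498.1, 317.7, 21.5]
tcp_rot: [3.141, 0.001, 0.111]
ft_force: [0.4, -1.0, -0.6]
opening: 0.332
grip_force: 30.0
```

Emit:
{"name": "drive_tool", "arguments": {"rows": [[[0.012,0,0,0,0,0,0.2],[0.012,0,0,0,0,0,0.2],[0,0,0,0,0,0,0.2]]]}}

```text
t: 35.2
eef_pos: [504.3, 318.3, 21.5]
tcp_rot: [3.141, 0.001, 0.111]
ft_force: [-3.7, -1.3, 0.3]
opening: 0.334
grip_force: 30.0
```

Emit:
{"name": "drive_tool", "arguments": {"rows": [[[0.008,0,0,0,0,0,0.2],[0,0,0,0,0,0,0.2]]]}}

```text
t: 35.45
eef_pos: [504.5, 318.2, 21.3]
tcp_rot: [3.14, 0.005, 0.111]
ft_force: [-11.9, -0.8, 4.6]
opening: 0.331
grip_force: 30.0
```

Emit:
{"name": "drive_tool", "arguments": {"rows": [[[0.008,0,0,0,0,0,0.2],[0,0,0,0,0,0,0.2]]]}}

```text
t: 35.7
eef_pos: [504.6, 318.1, 21.3]
tcp_rot: [3.139, 0.009, 0.111]
ft_force: [-19.8, -1.8, 10.7]
opening: 0.332
grip_force: 30.0
```

It's against the rigid stop. I'll relax the push, release and retreat upward.

Emit:
{"name": "drive_tool", "arguments": {"rows": [[[-0.014,0,0,0,0,0,0.2],[0,0,0,0,0,0,0.4],[0,0,0,0,0,0,0.6],[0,0,0,0,0,0,0.65],[0,0,0,0,0,0,0.7]]]}}

```text
t: 36.33
eef_pos: [505.6, 318.6, 21.7]
tcp_rot: [-3.141, -0.0, 0.11]
ft_force: [1.1, -0.8, -0.0]
opening: 0.661
grip_force: 0.0
```

Emit:
{"name": "drive_tool", "arguments": {"rows": [[[0,0,0,0,0,0,0.7],[0,0,-0.15,0,0,0,0.7],[0,0,-0.2,0,0,0,0.7],[-0.2,0,-0.1,0,0,0,1],[-0.2,0,0,0,0,0,1]]]}}

```text
t: 36.95
eef_pos: [405.4, 307.6, 135.8]
tcp_rot: [-3.14, -0.003, 0.11]
ft_force: [0.9, 0.3, -0.6]
opening: 0.852
grip_force: 0.0
```

```bash
python3 - <<'E'
from h import *
p=shot("side")
find(p,"board","rest","spoon","container","shelf","ramekin","eggcup","sieve")
cv2.imwrite("pics/f.png",cv2.resize(p["color"][110:385,230:480],(545,600),interpolation=cv2.INTER_CUBIC))
go(0,0,0,0)
E
```

```text
board 0.95 [ 175.6 -281.     1.7] [219. 353.]
rest 0.89 [ 596.5 -316.     4.9] [415. 347.]
spoon 0.59 [ 606.5 -311.8   14.1] [420. 343.]
container 0.72 [660.1  -9.9   5.6] [406. 238.]
shelf 0.85 [617.5 330.9  -2.8] [366. 165.]
ramekin 0.79 [675.6 160.2   4.6] [396. 196.]
eggcup 0.81 [ 688.8 -160.5    2.9] [434. 283.]
eggcup 0.59 [659.9 -10.4   7.9] [406. 238.]
sieve 0.59 [456.7 477.4   0.9] [315. 143.]
now 37.4 [406.7 307.6 133.8] [-3.142 -0.     0.11 ] units x,y,z,az [-1.7519  1.0447  0.5353] 0.035
```

View pics/f.png

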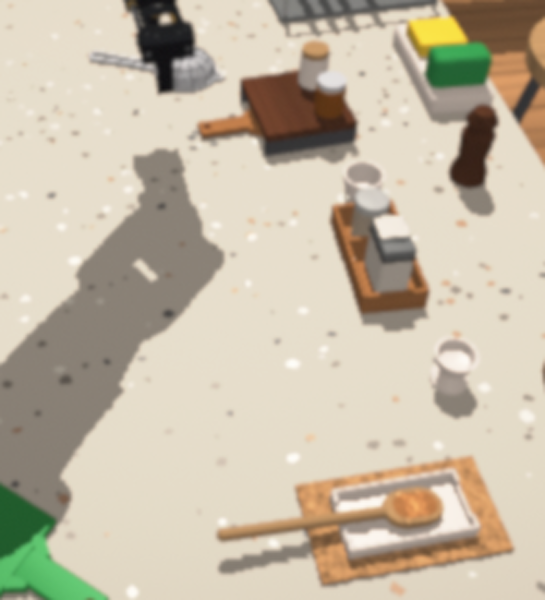

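The final side view shows everything in place. The board's handle sticks out of the shelf at (230,125), the container stands in the bay at (390,250), and the spoon lies in the rest on the mat at (400,510). Handing in.

```bash
python3 -c "
from h import *
print(env.job_done())"
```

```text
the job is handed in; nothing more can be done
None
```

I handed the job in at about 37 s of the 131 s allowed: the container stands in the empty bay, the spoon rest is on the mat with the spoon in it, and the board is pushed against the stop. The ramekin, egg cup and sieve show no movement beyond measurement error; the hand-in call returned no verdict.

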